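# Start the leak test on the pipe pressure tester

## Task

Start a leak test on the bench pressure tester: first press down the raised end of the rocker switch until it has tipped right over, then push the tall steel plunger valve down until it is fully home, and last press the small round button right down for a moment and let it come back up. Only press: leave the wide mushroom-shaped dump button alone, and neither lift nor shift the loose fittings, tin and wrench lying about. Finish clear of everything.

Things in the scene. Friction and masses are not known exactly. Their poses are not given: they have to be found in the camera images.
- tester: flat grey pressure tester fixed to the bench, 240 (x) by 400 (y) by 52 mm tall; origin on the bench under the middle of its length, case from x = -110 to +130 mm; z up, long side y, -x side to the robot. Four white control modules, 80 (x) by 64 (y) by 24 mm, stand in a row on its rail (rail top 60 mm above the bench), square to it, about 80 mm apart; the kinds swap places.
- rocker_end (a point): point on top of the rocker end to press (raised at the start), 24 mm from the pivot towards the tester's +x; moves with the rocker, a black bar 68 (tester's x) by 34 by 9 mm, pivot 100 mm above the bench. This point is about 111 mm above the bench at the start, 101 mm when tipped over.
- rocker (a joint): rocker angle, rad: 0 to 0.04 at the start (far, +x end up), 0.44 when tipped right over (far end down). It takes about 3 N at the end and stays where it is left.
- plunger_top (a point): centre of the top of the plunger valve: a steel knob 32 mm in diameter and 10 mm thick on a 12 mm stem; top about 120 mm above the bench when up, 108 mm when home
- plunger (a joint): plunger depth, m: 0 to 0.002 at the start (up), 0.012 when fully home; takes about 3 N plus more if pushed fast, no spring, stays where it is left
- test_top (a point): centre of the top of the small round button: black, flat, 28 mm in diameter in a low steel ring; top 98 mm above the bench when up
- test_button (a joint): button depth, m: 0 up, 0.006 right down; sprung, about 1 N to start and 4 N fully down, comes back when released
- dump_top (a point): centre of the top of the dump button, not to be pressed: a black mushroom head 52 mm in diameter, top 111 mm above the bench
- dump (a joint): dump button depth, m: 0 up, 0.008 down; sprung
- coupling: loose copper tube coupling, 28 mm diameter, 36 mm tall, standing on the tester's case behind the modules (+x side); origin at the centre of its underside
- nut: loose brass fitting, 30 mm across, 26 mm tall, standing on the tester's case behind the modules (+x side); origin at the centre of its underside
- tin: loose tin, 60 mm diameter, 60 mm tall, on the bench to the left of the tester; origin at the centre of its underside
- wrench: loose steel wrench lying on the bench to the right of the tester, along its own x; origin at its underside near the middle

How it is judged:
By the outcome, as a careful person would: the job done as asked, in the order asked, and still so for the second after the job is handed in, with the robot touching nothing.
It also fails if it takes over 43 s, if anything falls off the work surface, if the arm or the gripper's body presses on something with over 40 N, if the wrist force passes 120 N, or if a joint passes its speed limit or range.

## Robot

A 6-joint arm with a two-finger parallel gripper is mounted at the origin on the work surface. World frame = base frame: x ahead of the robot, y to its left, z up, the work surface at z = 0. Lengths are in m, angles in rad, forces in N, time in s.
With the tool pointing down it reaches from about 0.15 to 0.775 m from the base axis. Payload 6.1 kg.
Tool frame: the origin (TCP) lies midway between the tips of the shut fingers; the grasp point (between the pads) lies 19 mm behind it (tcp_to_grasp is the distance from the TCP to the grasp point, in m); z points along the fingers, y is the line along which they close (so a half turn about z gives the same grasp; the last joint's range is limited). The gripper opens to 85 mm and grips with 20 to 120 N. Pads are 22 mm wide; open, the fingers measure 114 mm over their backs; the gripper's body (76 mm by 85 mm) begins 54 mm behind the grasp point. The pads swing forward as they close: fully open they stand 13 mm farther back than shut.
Start: joints at [1.143, 0.126, -0.04, 1.405, 0, 1.571], TCP at [0.218, 0.478, 0.197] pointing down, gripper open.
Joint ranges: [-2.72, 2.72], [-0.95, 1.95], [-1.27, 1.35], [-1.78, 2.02], [-1.46, 1.47], [-3.14, 3.14]. Speed limits (rad/s): [2.39, 2.39, 3.01, 3.14, 3.14, 3.14].

## Interface

Orientations are given as a unit quaternion [w, x, y, z].
In Python, from workcell import * gives the robot as it stands.
- The arm moves only by the tool arm_command, never from a script. Its argument "plan" is a list that holds one entry, the list of rows, each a list of 6 numbers: the shift along the tool's x, y, z in m, then the turn, a rotation vector about the tool's x, y, z in degrees. A call has exactly 8 rows; each row is the pose to reach, as a shift and turn from the pose commanded when the call began, along the tool's axes at that moment; what a row does not reach only later rows make up. A row lasts 1/12 s, in which the tool goes at most 41.7 mm and 7.16 degrees, less where a joint would pass 70% of its speed; a pose out of reach is approached as far as the arm can. A call with a gripper value outside its range is refused whole. "fingers" is the opening in per cent of the stroke, from 0 (shut) to 100 (fully open), set as the call begins (left out, the last holds). The fingers move at their own pace and stop on an object; the grip force is fixed at half the most. Time passes only in rows, so rows that repeat a pose let the fingers close, or fill a call up. It gives the time, the measured TCP pose, the force, the opening and the grip force at its end, in the units of the state.
- get_obs(): the state, without advancing time (a new reading comes with each control period).
- read_camera(name): name is "side" or "top"; returns a dict with "img" (420x560x3 uint8, red, green, blue), "range_z" (420x560 float32, m along the optical axis (not along the pixel's ray), 0 where there is no reading), "intrinsics" (3x3 intrinsics, pixels), "xyz" and "attitude" of the camera in the world. Camera axes: x right, y up, looking along -z (the intrinsics and any distortion apply to the point x, -y, -z); pixel columns grow to the right and rows downward; lengths in m; the calibration is good to about 2 mm. A picture is of the moment at which its call begins.
- close_job(): hands the job in; it is judged then, once.
Trained networks look in a picture, given as the dict that the camera call returned (one of the last four; its "shot" number tells which), for a name from the list of things; names that differ only in an ending like _2 or _b are one class to them, and where a whole thing is asked for, a point or a joint stands for the part that bears it (a point fixed in the world has none). Each returns a list of dicts, best first, with "confidence" (0 to 1); they miss things now and then, are a little off and sometimes report something else, mostly with a low value. They report only what shows in the picture. A call takes as long as a camera call.
- search_frame(name, picture): "bbox" ([left, top, right, bottom] in pixels, round what is visible of it).
The state is a dict: "t": time; "qpos": joint angles; "joint_velocities": joint speeds; "effort": joint torques, N m; "ee_pos": TCP position; "orientation": TCP orientation; "wrist_force": force on the tool from outside, world axes, zero at the start; "ft_torque": the same for the moment, N m; "finger_gap": finger opening in m; "gripper_force": force on a finger pad.
Only numpy, scipy, OpenCV 4.12 (cv2) and the standard library are available. Lean on these libraries where they do the work, as an engineer would, in place of code of your own. Each camera call takes 0.05 s, during which the arm holds its last target. There are 200 camera calls.

## Working session

There is one attempt and no reset: what is moved stays moved. The work goes in short steps, Python scripts to look and compute and a tool call to move; the robot and the scene stay as the last step left them, time stands still between calls to the robot, and variables do not carry over. Pictures are saved under pics/ and viewed, at most 10 in all, crops included, and the job is handed in when it is done.

Besides the shell and the picture viewer there is one more tool, called after "Emit:" by a JSON object that holds its "op" and its "data". arm_command: Moves the arm, as the interface text tells. Its arguments: {"type":"object","properties":{"plan":{"type":"array"},"fingers":{"type":"number"}},"required":["plan"]}

```bash
mkdir -p pics; cat > h.py <<'E'
from workcell import *
import numpy as np, cv2
from scipy.spatial.transform import Rotation as R
def rot(q): return R.from_quat([q[1],q[2],q[3],q[0]])
def cloud(p):
    K=np.array(p["intrinsics"]); z=p["range_z"]; v,u=np.mgrid[0:z.shape[0],0:z.shape[1]]
    x=(u-K[0,2])/K[0,0]*z; y=(v-K[1,2])/K[1,1]*z
    c=np.stack([x,-y,-z],-1)
    a=np.array(p["attitude"]); M=a if a.shape==(3,3) else rot(a).as_matrix()
    return c@M.T+np.array(p["xyz"])
E
python3 - <<'E'
from h import *
o=get_obs(); print(o["t"],o["ee_pos"],o["orientation"],o["finger_gap"])
for n in("top","side"):
    p=read_camera(n); cv2.imwrite(f"pics/{n}1.png",p["img"][:,:,::-1])
    print(n,p["xyz"],p["attitude"],p["intrinsics"],[k for k in p])
    C=cloud(p); np.save(f"{n}.npy",C)
    for t in("tester","rocker_end","plunger_top","test_top","dump_top","coupling","nut","tin","wrench"):
        r=search_frame(t,p)
        for d in r[:2]:
            b=np.array(d["bbox"]); u,v=int((b[0]+b[2])/2),int((b[1]+b[3])/2)
            print(t,round(d["confidence"],2),b.round(),C[v,u].round(3))
E
```

```text
0.0 [0.21761301 0.47725052 0.19672034] [-1.70642190e-04  2.12277545e-01  9.77209084e-01 -7.88262594e-04] 0.08513772456147088
top [ 0.45146278 -0.01897393  1.24866237] [-0.69715107 -0.03290742  0.0353913   0.7152936 ] [[401.76447834   0.         280.8242917 ]
 [  0.         401.76447834 211.8817497 ]
 [  0.           0.           1.        ]] ['img', 'range_z', 'intrinsics', 'xyz', 'attitude', 'shot']
tester 0.88 [191. 166. 332. 249.] [0.58  0.033 0.083]
rocker_end 0.62 [275. 208. 286. 225.] [ 0.55  -0.022  0.107]
test_top 0.65 [218. 208. 231. 222.] [ 0.451 -0.019  1.249]
dump_top 0.65 [244. 202. 263. 224.] [0.561 0.055 0.108]
coupling 0.48 [298. 178. 304. 189.] [ 0.653 -0.085  0.055]
coupling 0.45 [111. 251. 138. 265.] [0.445 0.439 0.061]
nut 0.62 [241. 180. 254. 187.] [0.652 0.073 0.08 ]
tin 0.65 [274. 204. 286. 226.] [ 0.553 -0.022  0.107]
tin 0.57 [112. 247. 141. 265.] [0.448 0.434 0.058]
wrench 0.78 [419. 204. 447. 257.] [ 0.504 -0.491  0.006]
wrench 0.2 [219. 211. 231. 221.] [0.555 0.139 0.1  ]
side [ 0.51222995 -1.18879531  0.88493661] [ 0.88296377  0.46925436 -0.0062159  -0.01169165] [[496.4500373    0.         278.54279845]
 [  0.         496.4500373  204.00539011]
 [  0.           0.           1.        ]] ['img', 'range_z', 'intrinsics', 'xyz', 'attitude', 'shot']
tester 0.78 [250. 175. 340. 266.] [ 0.587 -0.075  0.078]
plunger_top 0.54 [268. 200. 293. 208.] [ 0.547 -0.027  0.1  ]
plunger_top 0.51 [278. 212. 293. 226.] [ 0.558 -0.117  0.113]
test_top 0.57 [278. 178. 286. 181.] [0.554 0.118 0.095]
dump_top 0.65 [275. 188. 289. 194.] [ 0.512 -1.189  0.885]
nut 0.62 [314. 196. 317. 202.] [0.655 0.058 0.059]
tin 0.58 [242. 140. 259. 163.] [0.452 0.402 0.043]
wrench 0.76 [219. 347. 302. 388.] [ 0.491 -0.503  0.002]
```

```bash
python3 - <<'E'
import cv2,numpy as np
a=cv2.imread("pics/top1.png")[150:270,180:340]; b=cv2.imread("pics/side1.png")[165:275,230:360]
cv2.imwrite("pics/c1.png",np.vstack([cv2.resize(a,(640,300),interpolation=2)[:, :],cv2.resize(b,(640,300),interpolation=2)]))
C=np.load("top.npy")
# height classes on modules
P=C.reshape(-1,3); 
U,V=np.meshgrid(range(560),range(420)); 
m=(P[:,2]>.094)&(P[:,2]<.13)&(P[:,0]>.45)&(P[:,0]<.66)&(abs(P[:,1])<.25)
lab=m.reshape(420,560).astype(np.uint8)
n,L,S,ce=cv2.connectedComponentsWithStats(lab)
for i in range(1,n):
    if S[i,4]>8:
        q=C[L==i]; print(S[i],q.mean(0).round(4),q.min(0).round(3),q.max(0).round(3))
m=(P[:,2]>.075)&(P[:,2]<.09)&(P[:,0]>.45)&(P[:,0]<.66)&(abs(P[:,1])<.25)
q=P[m][:,[0,1]].astype(np.float32); print(cv2.minAreaRect(q))
E
```

```text
[243 205  18  18 246] [0.5584 0.0584 0.1073] [0.535 0.035 0.095] [0.585 0.084 0.115]
[274 204  12  24 270] [ 0.5523 -0.0197  0.1051] [ 0.52  -0.036  0.094] [ 0.585 -0.004  0.116]
[302 208  11  11  97] [ 0.5552 -0.0988  0.1189] [ 0.542 -0.113  0.111] [ 0.57  -0.084  0.124]
[221 210   9  10  65] [0.5591 0.1363 0.0977] [0.546 0.124 0.094] [0.573 0.148 0.104]
((0.5866918563842773, 0.018684551119804382), (0.1457734853029251, 0.2992267906665802), 0.10586518794298172)
```

View pics/c1.png

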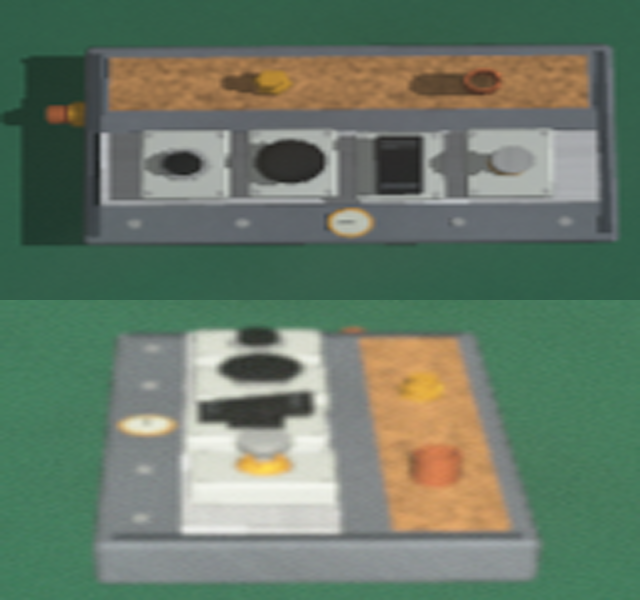

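View pics/top1.png

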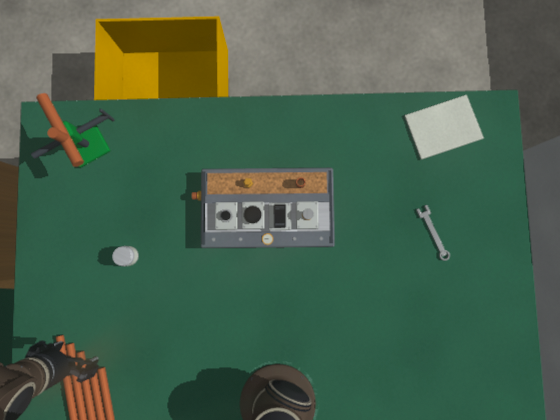

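The top and side views show the row, left (+y) to right, as test button (226,215), dump (252,214), rocker (280,216), plunger (307,213). Heights match the spec. Next I go above the rocker's far end, about (0.577, -0.020).

Emit:
{"op": "arm_command", "data": {"plan": [[[-0.034,-0.019,0.001,0,0,-3],[-0.068,-0.038,0.002,0,0,-6],[-0.102,-0.057,0.003,0,0,-9],[-0.136,-0.076,0.004,0,0,-12],[-0.17,-0.095,0.005,0,0,-15],[-0.204,-0.114,0.006,0,0,-18],[-0.238,-0.133,0.007,0,0,-21],[-0.27,-0.152,0.008,0,0,-24.5]]], "fingers": 0}}

```text
t: 1.67
ee_pos: [0.4013, 0.2256, 0.1897]
orientation: [0.0, -0.001, 1.0, 0.0]
wrist_force: [1.1, -0.3, 0.1]
finger_gap: 0.0
gripper_force: 0.0
```

Emit:
{"op": "arm_command", "data": {"plan": [[[-0.025,-0.035,0.001,0,0,0],[-0.05,-0.07,0.002,0,0,0],[-0.075,-0.105,0.004,0,0,0],[-0.1,-0.14,0.006,0,0,0],[-0.125,-0.175,0.008,0,0,0],[-0.15,-0.21,0.01,0,0,0],[-0.177,-0.245,0.01,0,0,0],[-0.177,-0.245,0.01,0,0,0]]]}}

```text
t: 2.33
ee_pos: [0.5798, -0.0222, 0.1784]
orientation: [0.0, 0.002, 1.0, -0.001]
wrist_force: [-0.5, 0.3, -1.1]
finger_gap: -0.0001
gripper_force: 0.0
```

```bash
python3 - <<'E'
from h import *
o=get_obs(); print(o["t"],o["ee_pos"],o["orientation"],o["wrist_force"],o["qpos"])
p=read_camera("side"); a=p["img"][:,:,::-1][120:280,200:380]; q=read_camera("top")["img"][:,:,::-1][150:270,180:340]
cv2.imwrite("pics/c2.png",np.hstack([cv2.resize(a,(400,356)),cv2.resize(q,(400,356))]))
C=cloud(p)
# rocker by darkness in side image at heights
g=p["img"].max(2)<70
m=g&(C[...,2]>.092)&(C[...,2]<.13)&(abs(C[...,1]+.02)<.04)&(C[...,0]>.5)&(C[...,0]<.61)
r=C[m]; print(len(r),r.min(0).round(3),r.max(0).round(3),r.mean(0).round(4))
E
```

```text
2.3333 [ 0.57984072 -0.02220681  0.17838174] [ 6.30295134e-05  2.28379312e-03  9.99997121e-01 -7.33431947e-04] [-0.49590478  0.29781258 -1.12900812] [-0.03744999  0.23148677  0.04613448  1.38526648 -0.00146153 -0.03288253]
116 [ 0.524 -0.046  0.093] [ 0.581 -0.011  0.108] [ 0.5514 -0.0314  0.1012]
```

View pics/c2.png

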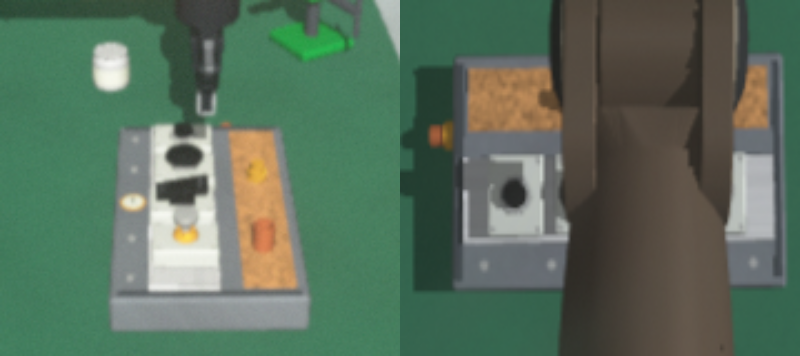

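Side view: the closed fingertips (205,105) hang above the rocker's far end, with the rocker still raised on the +x side (185,187). Descending.

Emit:
{"op": "arm_command", "data": {"plan": [[[0,0.001,0.02,0,0,0],[0,0.001,0.04,0,0,0],[0,0.001,0.055,0,0,0],[0,0.001,0.062,0,0,0],[0,0.001,0.065,0,0,0],[0,0.001,0.068,0,0,0],[0,0.001,0.07,0,0,0],[0,0.001,0.071,0,0,0]]]}}

```text
t: 3.1
ee_pos: [0.5777, -0.0164, 0.1092]
orientation: [0.001, -0.0, 1.0, 0.0]
wrist_force: [-0.1, 0.1, 0.2]
finger_gap: 0.0002
gripper_force: 0.0
```

Emit:
{"op": "arm_command", "data": {"plan": [[[0,0,0.001,0,0,0],[0,0,0.002,0,0,0],[0,0,0.003,0,0,0],[0,0,0.004,0,0,0],[0,0,0.004,0,0,0],[0,0,0.004,0,0,0],[0,0,0.004,0,0,0],[0,0,0.004,0,0,0]]]}}

```text
t: 3.77
ee_pos: [0.5774, -0.0167, 0.1045]
orientation: [0.0, 0.0, 1.0, 0.0]
wrist_force: [1.1, 0.1, -0.3]
finger_gap: -0.0001
gripper_force: 0.0
```

Emit:
{"op": "arm_command", "data": {"plan": [[[0,0,0.001,0,0,0],[0,0,0.001,0,0,0],[0,0,0.002,0,0,0],[0,0,0.002,0,0,0],[0,0,0.003,0,0,0],[0,0,0.003,0,0,0],[0,0,0.003,0,0,0],[0,0,0.003,0,0,0]]]}}

```text
t: 4.43
ee_pos: [0.5774, -0.0167, 0.1015]
orientation: [0.0, 0.0, 1.0, 0.0]
wrist_force: [0.1, -0.0, 0.4]
finger_gap: 0.0
gripper_force: 0.0
```

```bash
python3 - <<'E'
from h import *
p=read_camera("side"); a=p["img"][:,:,::-1][160:240,240:340]
cv2.imwrite("pics/c3.png",cv2.resize(a,(750,600),interpolation=2))
E
```

```text
(no output)
```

View pics/c3.png

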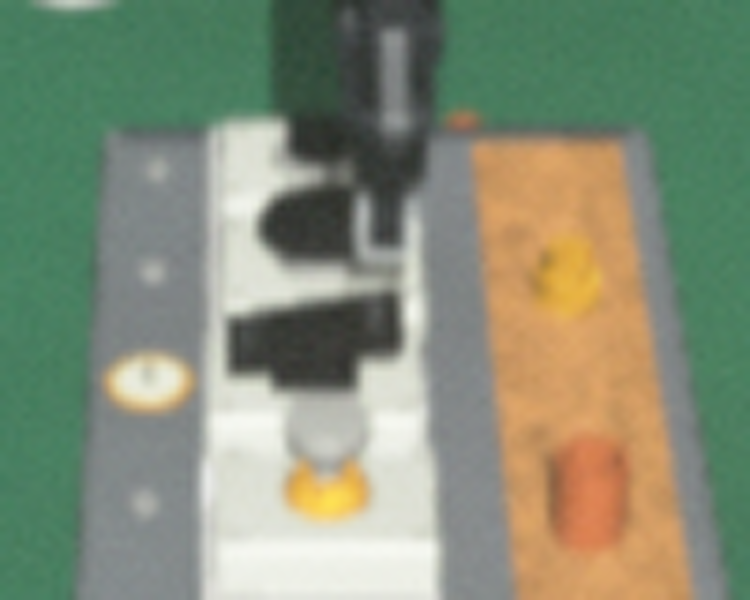

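The rocker is still up. In this view the fingertip (375,265) sits behind it, next to the dump head, so the camera and robot coordinates disagree. Checking the projection.

```bash
python3 - <<'E'
from h import *
o=get_obs(); print(o["ee_pos"],o["wrist_force"])
for n in("side","top"):
    p=read_camera(n);K=p["intrinsics"];M=rot(p["attitude"]).as_matrix()
    for w in (o["ee_pos"],[.5765,-.02,.111],[.5552,-.0988,.12]):
        c=M.T@(np.array(w)-p["xyz"]); print(n,np.round(w,3),K[0,0]*c[0]/-c[2]+K[0,2],K[1,1]*-c[1]/-c[2]+K[1,2])
    if n=="side":
        C=cloud(p)
        for u,v in((290,190),(291,194),(289,196),(288,202),(275,190),(283,206),(283,215),(283,225)): print(u,v,C[v,u].round(3),p["img"][v,u])
E
```

```text
[ 0.57738089 -0.01665579  0.10153574] [ 0.04446321 -0.18289037  0.44592324]
side [ 0.577 -0.017  0.102] 290.5366028086593 201.44356708676813
side [ 0.576 -0.02   0.111] 290.3254531477058 199.3193961734706
side [ 0.555 -0.099  0.12 ] 283.7935902020195 212.83467350314714
290 190 [ 0.574 -0.034  0.151] [73 76 77]
291 194 [ 0.578 -0.026  0.132] [156 161 155]
289 196 [0.576 0.045 0.08 ] [140 144 133]
288 202 [ 0.57  -0.023  0.104] [68 68 64]
275 190 [0.535 0.046 0.101] [74 73 71]
283 206 [ 0.555 -0.04   0.102] [63 62 58]
283 215 [ 0.553 -0.104  0.116] [189 188 182]
283 225 [ 0.553 -0.116  0.092] [245 205  93]
top [ 0.577 -0.017  0.102] 277.98017993865443 206.827087266744
top [ 0.576 -0.02   0.111] 279.1457632839635 206.7423228739767
top [ 0.555 -0.099  0.12 ] 307.2462216650075 213.18567559911872
```

```bash
python3 - <<'E'
from h import *
p=read_camera("side"); C=cloud(p)
for v in range(180,202,1): print(v,[tuple((C[v,u]*1000).round().astype(int).tolist()) for u in (287,290,293)], p["img"][v,290])
a=p["img"][:,:,::-1][130:210,240:340]
cv2.imwrite("pics/c4.png",cv2.resize(a,(750,600),interpolation=2))
E
```

```text
180 [(565, -44, 189), (572, -74, 208), (580, -68, 204)] [57 60 56]
181 [(565, -46, 188), (572, -69, 201), (580, -69, 201)] [54 59 55]
182 [(565, -47, 185), (572, -66, 197), (581, -62, 194)] [56 60 56]
183 [(565, -50, 184), (573, -50, 184), (581, -52, 184)] [59 62 54]
184 [(565, -45, 178), (573, -50, 180), (582, -48, 179)] [57 58 57]
185 [(566, -28, 164), (574, -31, 166), (583, -31, 165)] [61 65 60]
186 [(566, -25, 159), (574, -37, 166), (583, -31, 162)] [67 71 69]
187 [(566, -27, 156), (574, -34, 161), (582, -37, 163)] [70 71 72]
188 [(566, -27, 153), (574, -32, 157), (582, -36, 159)] [76 79 78]
189 [(567, -25, 149), (575, -32, 153), (583, -34, 154)] [70 72 72]
190 [(566, -27, 147), (574, -35, 151), (583, -33, 150)] [72 75 74]
191 [(567, -27, 143), (575, -33, 147), (583, -32, 147)] [72 75 73]
192 [(567, -27, 140), (574, -35, 145), (583, -34, 145)] [ 97 101  99]
193 [(567, -23, 135), (575, -33, 140), (583, -28, 137)] [144 150 145]
194 [(569, 33, 95), (575, -28, 134), (583, -25, 132)] [160 164 161]
195 [(570, 38, 88), (579, 47, 82), (588, 47, 82)] [140 143 134]
196 [(570, 42, 82), (579, 44, 81), (588, 49, 77)] [139 141 133]
197 [(570, 39, 80), (579, 41, 79), (588, 42, 78)] [166 169 157]
198 [(570, 35, 80), (578, 34, 80), (587, 34, 80)] [153 156 145]
199 [(568, -10, 106), (576, -15, 109), (587, 29, 79)] [100 103  98]
200 [(567, -14, 105), (576, -20, 109), (584, -16, 106)] [84 85 83]
201 [(567, -19, 105), (576, -19, 105), (584, -23, 107)] [85 86 82]
```

View pics/c4.png

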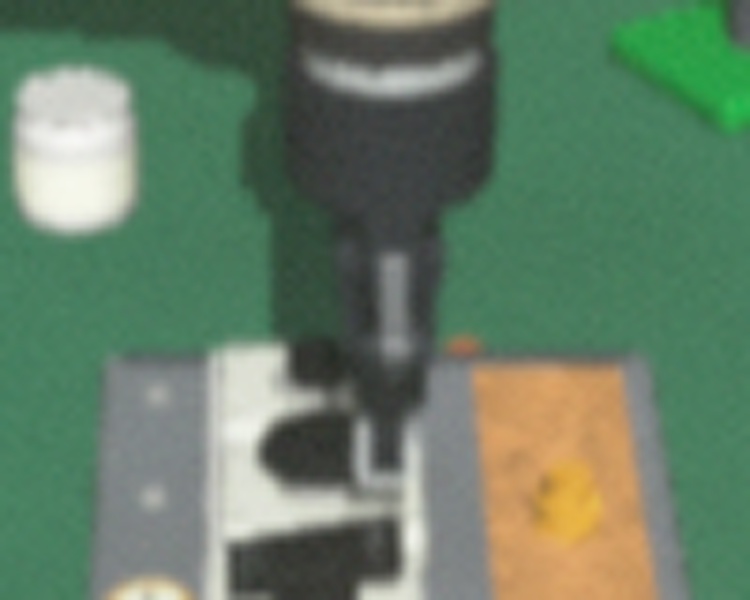

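The fingertips really end at z ≈ 0.13, about 28 mm above the reported TCP, with x and y agreeing. That fits the zero force and unmoved rocker. I keep descending slowly and watch the force.

Emit:
{"op": "arm_command", "data": {"plan": [[[0,0,0.002,0,0,0],[0,0,0.004,0,0,0],[0,0,0.006,0,0,0],[0,0,0.008,0,0,0],[0,0,0.01,0,0,0],[0,0,0.012,0,0,0],[0,0,0.013,0,0,0],[0,0,0.014,0,0,0]]]}}

```text
t: 5.3
ee_pos: [0.5773, -0.0167, 0.0873]
orientation: [-0.0, 0.0, 1.0, -0.0]
wrist_force: [0.9, -0.3, -0.2]
finger_gap: 0.0001
gripper_force: 0.0
```

Emit:
{"op": "arm_command", "data": {"plan": [[[0,0,0.001,0,0,0],[0,0,0.001,0,0,0],[0,0,0.002,0,0,0],[0,0,0.002,0,0,0],[0,0,0.003,0,0,0],[0,0,0.003,0,0,0],[0,0,0.004,0,0,0],[0,0,0.004,0,0,0]]]}}

```text
t: 5.97
ee_pos: [0.5773, -0.0167, 0.0833]
orientation: [-0.0, 0.0, 1.0, -0.0]
wrist_force: [-0.7, 0.2, -0.2]
finger_gap: 0.0001
gripper_force: 0.0
```

Emit:
{"op": "arm_command", "data": {"plan": [[[0,0,0.001,0,0,0],[0,0,0.001,0,0,0],[0,0,0.002,0,0,0],[0,0,0.002,0,0,0],[0,0,0.003,0,0,0],[0,0,0.003,0,0,0],[0,0,0.004,0,0,0],[0,0,0.004,0,0,0]]]}}

```text
t: 6.63
ee_pos: [0.5773, -0.0167, 0.0793]
orientation: [-0.0, 0.0, 1.0, 0.0]
wrist_force: [0.1, 0.5, 0.9]
finger_gap: 0.0001
gripper_force: 0.0
```

```bash
python3 - <<'E'
from h import *
p=read_camera("side"); C=cloud(p)
print(get_obs()["wrist_force"])
for v in range(194,212,1): print(v,[tuple((C[v,u]*1000).round().astype(int).tolist()) for u in (287,290,293)], p["img"][v,290])
a=p["img"][:,:,::-1][160:240,240:340]
cv2.imwrite("pics/c5.png",cv2.resize(a,(750,600),interpolation=2))
E
```

```text
[ 0.08129642 -0.05771046  0.48618733]
194 [(566, -30, 135), (575, -35, 139), (583, -30, 135)] [72 73 72]
195 [(567, -23, 128), (575, -32, 134), (583, -33, 134)] [69 72 71]
196 [(567, -25, 126), (575, -34, 132), (583, -36, 133)] [70 71 69]
197 [(567, -27, 124), (575, -31, 126), (583, -34, 128)] [68 70 70]
198 [(567, -26, 120), (575, -30, 122), (583, -34, 125)] [73 73 73]
199 [(567, -27, 117), (575, -32, 120), (583, -32, 120)] [90 93 90]
200 [(567, -26, 113), (575, -31, 116), (583, -30, 115)] [124 127 123]
201 [(567, -17, 104), (575, -24, 108), (584, -26, 109)] [124 129 124]
202 [(567, -30, 109), (575, -31, 109), (584, -29, 108)] [92 95 92]
203 [(567, -33, 107), (575, -36, 109), (583, -37, 110)] [77 79 74]
204 [(567, -35, 106), (575, -37, 106), (583, -43, 110)] [67 66 65]
205 [(566, -43, 107), (575, -39, 105), (583, -38, 104)] [68 68 64]
206 [(566, -43, 104), (575, -44, 104), (583, -43, 104)] [76 78 71]
207 [(566, -40, 99), (575, -41, 99), (585, -9, 77)] [121 125 116]
208 [(512, -1189, 885), (576, -15, 78), (584, -24, 84)] [181 185 171]
209 [(567, -37, 89), (576, -27, 83), (585, -21, 78)] [216 219 206]
210 [(567, -39, 87), (576, -27, 79), (584, -32, 83)] [221 224 213]
211 [(567, -35, 81), (575, -34, 80), (584, -35, 81)] [221 224 212]
```

View pics/c5.png

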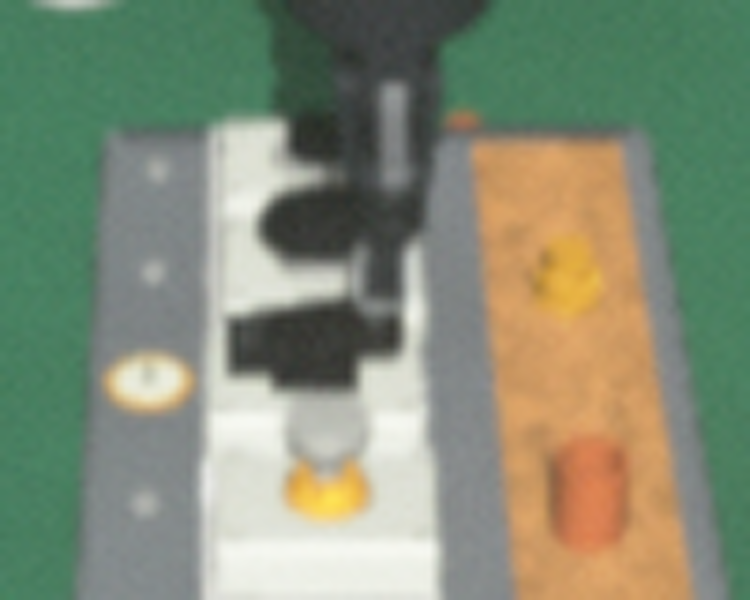

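The tip (378,310) now overlaps the rocker's far end and is about to touch. Offset is about 30 mm. Pressing on.

Emit:
{"op": "arm_command", "data": {"plan": [[[0,0,0.001,0,0,0],[0,0,0.001,0,0,0],[0,0,0.002,0,0,0],[0,0,0.002,0,0,0],[0,0,0.003,0,0,0],[0,0,0.003,0,0,0],[0,0,0.004,0,0,0],[0,0,0.004,0,0,0]]]}}

```text
t: 7.35
ee_pos: [0.5779, -0.0167, 0.0757]
orientation: [0.001, 0.0, 1.0, -0.0]
wrist_force: [2.8, 0.2, 3.3]
finger_gap: 0.0
gripper_force: 1.3
```

Emit:
{"op": "arm_command", "data": {"plan": [[[0,0,0.001,0,0,0],[0,0,0.001,0,0,0],[0,0,0.001,0,0,0],[0,0,0.002,0,0,0],[0,0,0.002,0,0,0],[0,0,0.002,0,0,0],[0,0,0.003,0,0,0],[0,0,0.003,0,0,0]]]}}

```text
t: 8.02
ee_pos: [0.5773, -0.0167, 0.0723]
orientation: [-0.0, 0.0, 1.0, 0.0]
wrist_force: [1.8, 0.4, 1.0]
finger_gap: 0.0001
gripper_force: 1.0
```

Emit:
{"op": "arm_command", "data": {"plan": [[[0,0,0.001,0,0,0],[0,0,0.001,0,0,0],[0,0,0.001,0,0,0],[0,0,0.002,0,0,0],[0,0,0.002,0,0,0],[0,0,0.002,0,0,0],[0,0,0.002,0,0,0],[0,0,0.002,0,0,0]]]}}

```text
t: 8.68
ee_pos: [0.5776, -0.0167, 0.0706]
orientation: [0.0, 0.0, 1.0, -0.0]
wrist_force: [3.4, 0.1, 3.6]
finger_gap: -0.0001
gripper_force: 2.1
```

Emit:
{"op": "arm_command", "data": {"plan": [[[0,0,0.001,0,0,0],[0,0,0.001,0,0,0],[0,0,0.001,0,0,0],[0,0,0.001,0,0,0],[0,0,0.001,0,0,0],[0,0,0.001,0,0,0],[0,0,0.001,0,0,0],[0,0,0.001,0,0,0]]]}}

```text
t: 9.35
ee_pos: [0.5775, -0.0167, 0.0696]
orientation: [0.0, 0.0, 1.0, 0.0]
wrist_force: [4.0, -1.3, 4.6]
finger_gap: -0.0002
gripper_force: 2.6
```

Emit:
{"op": "arm_command", "data": {"plan": [[[0,0,0.001,0,0,0],[0,0,0.001,0,0,0],[0,0,0.001,0,0,0],[0,0,0.001,0,0,0],[0,0,0.0015,0,0,0],[0,0,0.0015,0,0,0],[0,0,0.0015,0,0,0],[0,0,0.0015,0,0,0]]]}}

```text
t: 10.02
ee_pos: [0.5774, -0.0167, 0.0681]
orientation: [0.0, 0.0, 1.0, -0.0]
wrist_force: [4.1, 0.8, 5.1]
finger_gap: -0.0002
gripper_force: 2.9
```

```bash
python3 - <<'E'
from h import *
p=read_camera("side"); C=cloud(p)
print(get_obs()["wrist_force"])
a=p["img"][:,:,::-1][160:240,240:340]
cv2.imwrite("pics/c6.png",cv2.resize(a,(750,600),interpolation=2))
E
```

```text
[4.15524877 0.30000029 5.29305529]
```

View pics/c6.png

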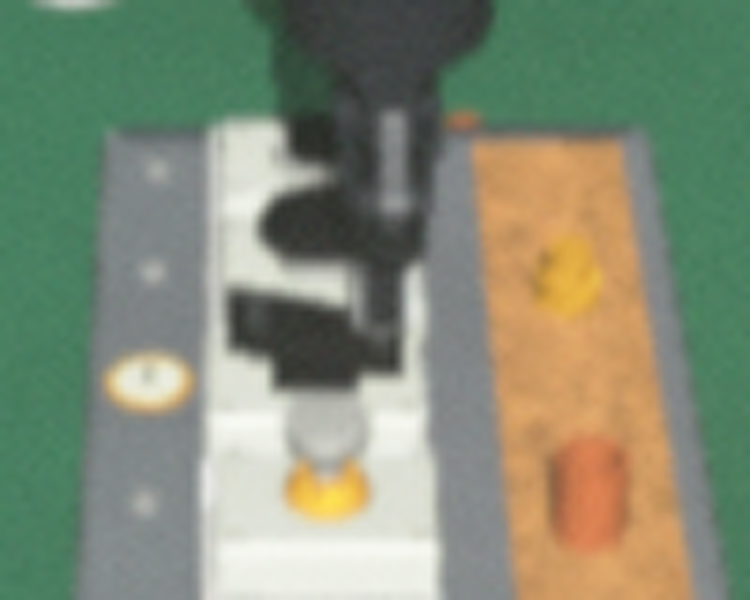

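The rocker has tipped: near end up (250,300), far end down (385,350). I push a little more to make sure it's on the stop.

Emit:
{"op": "arm_command", "data": {"plan": [[[0,0,0.001,0,0,0],[0,0,0.001,0,0,0],[0,0,0.002,0,0,0],[0,0,0.002,0,0,0],[0,0,0.003,0,0,0],[0,0,0.003,0,0,0],[0,0,0.003,0,0,0],[0,0,0.003,0,0,0]]]}}

```text
t: 10.73
ee_pos: [0.5777, -0.0167, 0.0675]
orientation: [0.001, 0.0, 1.0, -0.0]
wrist_force: [-1.0, -0.4, 19.4]
finger_gap: -0.0001
gripper_force: 9.3
```

19 N with barely any travel, so the rocker is hard on its stop. Lifting, then over the plunger.

Emit:
{"op": "arm_command", "data": {"plan": [[[0,0,-0.015,0,0,0],[0,0,-0.045,0,0,0],[0,0,-0.065,0,0,0],[0.006,-0.025,-0.065,0,0,0],[0.014,-0.055,-0.065,0,0,0],[0.022,-0.082,-0.06,0,0,0],[0.022,-0.082,-0.05,0,0,0],[0.022,-0.082,-0.04,0,0,0]]]}}

```text
t: 11.4
ee_pos: [0.5533, -0.0995, 0.1034]
orientation: [-0.002, 0.001, 1.0, 0.0]
wrist_force: [0.0, 0.7, -0.3]
finger_gap: 0.0001
gripper_force: 0.0
```

```bash
python3 - <<'E'
from h import *
o=get_obs();print(o["t"],o["ee_pos"],o["wrist_force"])
p=read_camera("side")
a=p["img"][:,:,::-1][160:240,240:340]
cv2.imwrite("pics/c7.png",cv2.resize(a,(750,600),interpolation=2))
E
```

```text
11.4 [ 0.55329161 -0.09946137  0.10341135] [ 0.04560163  0.66698629 -0.28719335]
```

View pics/c7.png

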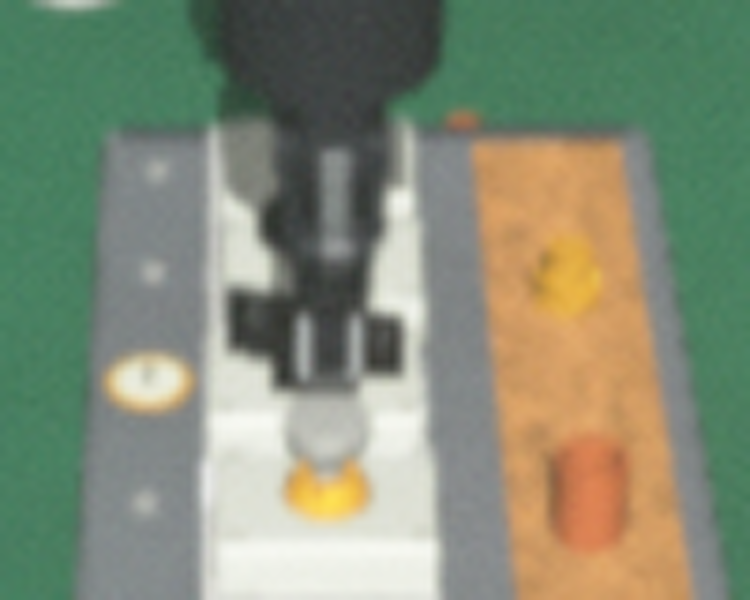

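The fingers (330,350) are centred over the knob (328,425), and the rocker stays tipped. Pressing the plunger.

Emit:
{"op": "arm_command", "data": {"plan": [[[0,0,0.003,0,0,0],[0,0,0.006,0,0,0],[0,0,0.008,0,0,0],[0,0,0.01,0,0,0],[0,0,0.012,0,0,0],[0,0,0.013,0,0,0],[0,0,0.014,0,0,0],[0,0,0.015,0,0,0]]]}}

```text
t: 12.12
ee_pos: [0.5555, -0.0986, 0.0901]
orientation: [0.0, 0.0, 1.0, -0.0]
wrist_force: [0.1, 0.1, 0.5]
finger_gap: 0.0001
gripper_force: 0.0
```

Emit:
{"op": "arm_command", "data": {"plan": [[[0,0,0.001,0,0,0],[0,0,0.002,0,0,0],[0,0,0.003,0,0,0],[0,0,0.004,0,0,0],[0,0,0.005,0,0,0],[0,0,0.006,0,0,0],[0,0,0.007,0,0,0],[0,0,0.008,0,0,0]]]}}

```text
t: 12.78
ee_pos: [0.5554, -0.0987, 0.0821]
orientation: [0.0, 0.0, 1.0, -0.0]
wrist_force: [-1.1, -0.0, 3.3]
finger_gap: -0.0002
gripper_force: 1.3
```

Emit:
{"op": "arm_command", "data": {"plan": [[[0,0,0.001,0,0,0],[0,0,0.001,0,0,0],[0,0,0.002,0,0,0],[0,0,0.002,0,0,0],[0,0,0.003,0,0,0],[0,0,0.003,0,0,0],[0,0,0.004,0,0,0],[0,0,0.004,0,0,0]]]}}

```text
t: 13.45
ee_pos: [0.5554, -0.0987, 0.0779]
orientation: [0.0, 0.0, 1.0, -0.0]
wrist_force: [-0.4, -1.3, 1.1]
finger_gap: -0.0001
gripper_force: 0.6
```

Emit:
{"op": "arm_command", "data": {"plan": [[[0,0,0.001,0,0,0],[0,0,0.001,0,0,0],[0,0,0.002,0,0,0],[0,0,0.002,0,0,0],[0,0,0.003,0,0,0],[0,0,0.003,0,0,0],[0,0,0.004,0,0,0],[0,0,0.004,0,0,0]]]}}

```text
t: 14.12
ee_pos: [0.5554, -0.0987, 0.0743]
orientation: [0.0, 0.0, 1.0, -0.0]
wrist_force: [-0.9, -1.4, 3.1]
finger_gap: -0.0001
gripper_force: 1.9
```

Emit:
{"op": "arm_command", "data": {"plan": [[[0,0,0.001,0,0,0],[0,0,0.001,0,0,0],[0,0,0.002,0,0,0],[0,0,0.002,0,0,0],[0,0,0.002,0,0,0],[0,0,0.002,0,0,0],[0,0,0.002,0,0,0],[0,0,0.002,0,0,0]]]}}

```text
t: 14.78
ee_pos: [0.5556, -0.0987, 0.0741]
orientation: [0.001, 0.0, 1.0, -0.0]
wrist_force: [-5.4, -0.4, 15.1]
finger_gap: 0.0002
gripper_force: 7.7
```

The plunger is home: 15 N, no travel, with a tip offset of about 34 mm. Lifting high over the dump button and across to the test button.

Emit:
{"op": "arm_command", "data": {"plan": [[[0,0,-0.02,0,0,0],[0,0,-0.055,0,0,0],[0,0.015,-0.07,0,0,0],[0,0.05,-0.07,0,0,0],[0,0.09,-0.07,0,0,0],[0,0.13,-0.07,0,0,0],[-0.002,0.17,-0.07,0,0,0],[-0.004,0.21,-0.07,0,0,0]]]}}

```text
t: 15.45
ee_pos: [0.5589, 0.1131, 0.1417]
orientation: [-0.0, 0.0, 1.0, 0.0]
wrist_force: [0.6, -0.6, 0.9]
finger_gap: -0.0001
gripper_force: 0.0
```

Emit:
{"op": "arm_command", "data": {"plan": [[[0,0.015,0,0,0,0],[0,0.025,0,0,0,0],[0,0.025,0.015,0,0,0],[0,0.025,0.03,0,0,0],[0,0.025,0.042,0,0,0],[0,0.025,0.05,0,0,0],[0,0.025,0.05,0,0,0],[0,0.025,0.05,0,0,0]]]}}

```text
t: 16.12
ee_pos: [0.5591, 0.1358, 0.0918]
orientation: [-0.0, 0.0, 1.0, -0.0]
wrist_force: [0.7, -0.5, 0.9]
finger_gap: 0.0001
gripper_force: 0.0
```

```bash
python3 - <<'E'
from h import *
o=get_obs();print(o["t"],o["ee_pos"],o["wrist_force"])
p=read_camera("side")
a=p["img"][:,:,::-1][140:220,240:340]
cv2.imwrite("pics/c8.png",cv2.resize(a,(750,600),interpolation=2))
E
```

```text
16.1167 [0.55913559 0.13575192 0.09175874] [ 0.67657593 -0.47654812  0.86809476]
```

View pics/c8.png

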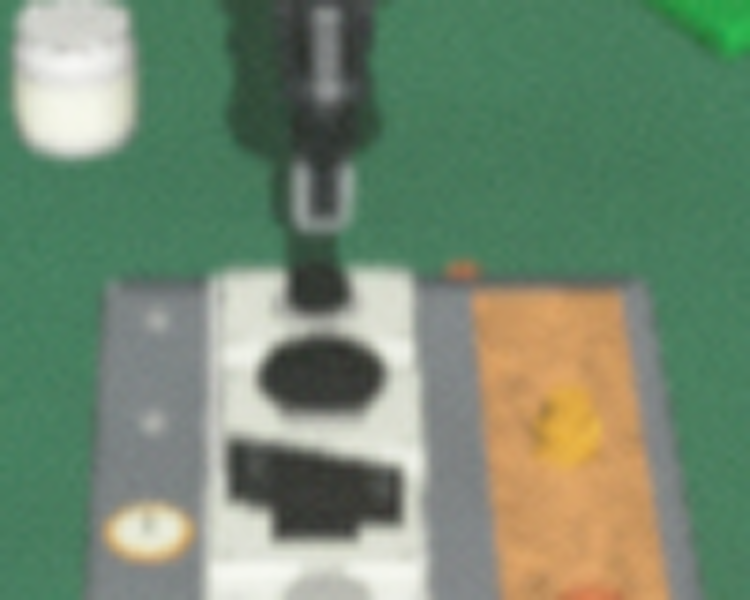

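The fingers (323,200) line up with the test button (320,285). Rocker tipped, dump untouched. Pressing.

Emit:
{"op": "arm_command", "data": {"plan": [[[0,0,0.006,0,0,0],[0,0,0.012,0,0,0],[0,0,0.018,0,0,0],[0,0,0.021,0,0,0],[0,0,0.023,0,0,0],[0,0,0.025,0,0,0],[0,0,0.026,0,0,0],[0,0,0.027,0,0,0]]]}}

```text
t: 16.83
ee_pos: [0.5594, 0.1364, 0.0649]
orientation: [0.0, 0.0, 1.0, 0.0]
wrist_force: [-0.1, -0.6, -0.6]
finger_gap: -0.0001
gripper_force: 0.0
```

Emit:
{"op": "arm_command", "data": {"plan": [[[0,0,0.001,0,0,0],[0,0,0.002,0,0,0],[0,0,0.003,0,0,0],[0,0,0.004,0,0,0],[0,0,0.005,0,0,0],[0,0,0.006,0,0,0],[0,0,0.006,0,0,0],[0,0,0.006,0,0,0]]]}}

```text
t: 17.5
ee_pos: [0.5595, 0.1364, 0.0592]
orientation: [0.0, 0.0, 1.0, 0.0]
wrist_force: [-0.7, -0.9, 3.4]
finger_gap: -0.0
gripper_force: 1.6
```

Emit:
{"op": "arm_command", "data": {"plan": [[[0,0,0.001,0,0,0],[0,0,0.002,0,0,0],[0,0,0.003,0,0,0],[0,0,0.004,0,0,0],[0,0,0.004,0,0,0],[0,0,0.004,0,0,0],[0,0,0.004,0,0,0],[0,0,0.004,0,0,0]]]}}

```text
t: 18.17
ee_pos: [0.5597, 0.1364, 0.0578]
orientation: [0.001, 0.0, 1.0, 0.0]
wrist_force: [-6.8, -1.1, 19.1]
finger_gap: -0.0
gripper_force: 9.8
```

The button bottomed out at 19 N after about 6 mm of travel. Releasing and retracting.

Emit:
{"op": "arm_command", "data": {"plan": [[[0,0,-0.01,0,0,0],[0,0,-0.03,0,0,0],[0,0,-0.065,0,0,0],[0,0,-0.1,0,0,0],[0.03,0,-0.12,0,0,0],[0.06,0.02,-0.12,0,0,0],[0.09,0.04,-0.12,0,0,0],[0.1,0.04,-0.12,0,0,0]]]}}

```text
t: 18.83
ee_pos: [0.4565, 0.1781, 0.1754]
orientation: [-0.0, -0.001, 1.0, 0.001]
wrist_force: [0.7, 0.6, 0.2]
finger_gap: -0.0
gripper_force: 0.0
```

Emit:
{"op": "arm_command", "data": {"plan": [[[0.02,0.03,0,0,0,0],[0.04,0.06,0,0,0,0],[0.06,0.09,0,0,0,0],[0.08,0.12,0,0,0,0],[0.1,0.15,0,0,0,0],[0.12,0.17,0,0,0,0],[0.12,0.17,0,0,0,0],[0.12,0.17,0,0,0,0]]]}}

```text
t: 19.5
ee_pos: [0.3385, 0.3472, 0.1745]
orientation: [-0.0, -0.001, 1.0, -0.0]
wrist_force: [-0.2, -1.7, 0.0]
finger_gap: -0.0003
gripper_force: 0.0
```

```bash
python3 - <<'E'
from h import *
o=get_obs();print(o["t"],o["ee_pos"],o["wrist_force"])
p=read_camera("side");q=read_camera("top")
C=cloud(q);P=C.reshape(-1,3)
for n,y,x in(("rock far",-.02,.5765),("rock near",-.02,.5285),("plunger",-.0987,.5554),("test",.1363,.559),("dump",.058,.558)):
    s=P[np.hypot(P[:,0]-x,P[:,1]-y)<.008]; print(n,len(s),np.median(s[:,2]).round(4))
a=p["img"][:,:,::-1][160:260,240:340];b=q["img"][:,:,::-1][160:260,190:340]
cv2.imwrite("pics/c9.png",np.hstack([cv2.resize(a,(320,320)),cv2.resize(b,(480,320))]))
E
```

```text
19.5 [0.33854516 0.3471509  0.17452651] [-0.23575888 -1.68106217  0.00756586]
rock far 22 0.101
rock near 26 0.1101
plunger 26 0.1075
test 25 0.0978
dump 23 0.1104
```

View pics/c9.png

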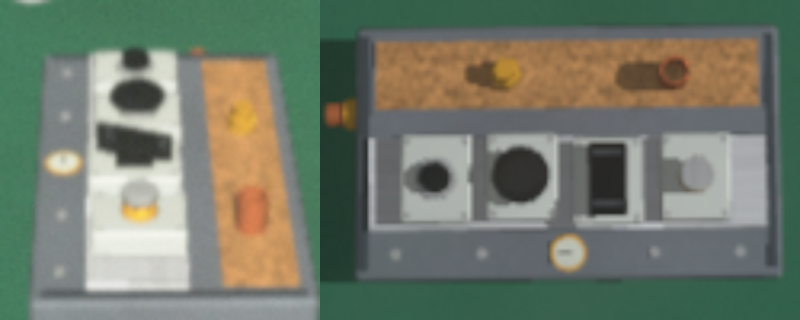

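The measured heights match the wanted end state: rocker far end 101 mm, plunger 107.5 mm, test button 98 mm, dump 110 mm. The picture shows the rocker tipped (605,180), the plunger down (693,172) and the fittings where they were (507,73 and 673,72). The arm is clear.

```bash
python3 -c "
from workcell import *
print(close_job())"
```

```text
the job is handed in; nothing more can be done
None
```

The leak test is started and the job is handed in: the rocker is tipped right over, the plunger is fully home, and the test button was pressed right down and came back up, in that order, by about 19.5 s with the dump button, fittings and tin left alone (the wrench was never approached) and the arm clear.

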